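# Put the muddlers away in the tilt-out bin

### The arm

A 6-joint arm with a two-finger parallel gripper is mounted at the origin on the work surface. World frame = base frame: x ahead of the robot, y to its left, z up, the work surface at z = 0. Lengths are in mm, angles in rad, forces in N, time in s.
With the tool pointing down it reaches from about 350 to 725 mm from the base axis. Payload 4.3 kg.
Tool frame: the origin (TCP) lies at the very end of the fingers, on their centre line; the grasp point (between the pads) lies 19 mm behind it; z points along the fingers, y is the line along which they close (so a half turn about z gives the same grasp; the last joint's range is limited). The gripper opens to 85 mm and grips with 20 to 120 N. Pads are 22 mm wide; open, the fingers measure 114 mm over their backs; the gripper's body (76 mm by 85 mm) begins 54 mm behind the grasp point. The pads swing forward as they close: fully open they stand 13 mm farther back than shut.
Start: joints at [-1.227, 0.377, 0.081, 1.274, 0, 1.46], TCP at [252.087, -516.836, 231.329] pointing down, gripper open.
Joint ranges: [-2.72, 2.72], [-0.84, 1.66], [-1.02, 1.22], [-1.77, 2.12], [-1.37, 1.28], [-3.14, 3.14]. Speed limits (rad/s): [2.57, 2.57, 3.14, 3.14, 3.14, 3.14].

### API

Orientations are given as a unit quaternion [x, y, z, w].
In Python, from station import bot gives the robot as it stands.
- The arm moves only by the shell command python3 -m creep 'ROWS' [FORCE]. ROWS is JSON, one flat list of numbers, 5 for each row, row after row: the opening, from -1 (shut) to 1 (fully open), then the shift along the tool's x, y, z in units of 30 mm (1.0 is 30 mm), then the turn about the tool's z in units of 0.12 rad (1.0 is 0.12 rad). A call has 1 to 8 rows; each row shifts and turns the commanded pose from where the row before left it, along the tool's axes as they then stand; what a row does not reach is not made up. A row lasts 1/12 s, in which the tool goes at most 41.7 mm and 7.16 degrees, less where a joint would pass 70% of its speed; a pose out of reach is approached as far as the arm can. A call with a number of a shift or a turn outside -1 to 1 is refused whole. A call with a gripper value outside its range is refused whole. The fingers move at their own pace and stop on an object; FORCE is the grip in N (left out, the last holds). Time passes only in rows, so rows that do not move let the fingers close. It gives the time, the measured TCP pose, the force, the opening and the grip force at its end, in the units of the state.
- bot.observe(): the state, without advancing time (a new reading comes with each control period).
- bot.grab_frame(name): name is "scene" or "side" or "wrist"; returns (picture, depth): 384x512x3 uint8, blue, green, red; 384x512 float32, mm along the optical axis (not along the pixel's ray), 0 where there is no reading.
- bot.camera_model(name): a dict with "vfov" (degrees; the focal length in pixels is half the picture's height over the tangent of half this angle, whatever the lens; pixels are square), "cx", "cy" (the principal point, pixels), "extrinsics" (4x4, takes a point from world to camera coordinates). Camera axes: x right, y down, z forward; pixel columns grow to the right and rows downward; lengths in mm; the calibration is good to about 2 mm. A picture is of the moment at which its call begins: read the wrist's pose just before it. camera_model takes no time and is no camera call; for the wrist camera it gives the pose at the moment of the call.
- bot.finish_job(): hands the job in; it is judged then, once.
The state is a dict: "clock": time; "qpos": joint angles; "joint_velocities": joint speeds; "joint_efforts": joint torques, N m; "ee_pos": TCP position; "eef_rot": TCP orientation; "wrist_force": force on the tool from outside, world axes, zero at the start; "moment": the same for the moment, N m; "opening": finger opening in mm; "gripper_force": force on a finger pad.
Only numpy, scipy, OpenCV 4.12 (cv2) and the standard library are available. Lean on these libraries where they do the work, as an engineer would, in place of code of your own. Each camera call takes 0.05 s, during which the arm holds its last target. There are 200 camera calls.

### The job

The small brass bin on the side of the bar cart is tipped open and empty: while it is open, drop the two muddlers into it foot-down, the wooden one in one slot and the steel one in the other (either way round), so that both stand on the bottom. Then tip the bin fully shut against the cart and leave it so, without shifting the other things on the cart.

Things in the scene. Friction and masses are not known exactly. Their poses are not given: they have to be found in the camera images.
- wood_muddler: Wooden round bar muddler standing upright on the marble deck, 175 mm tall: broad foot 34 mm in diameter up to 52 mm, tapering to a straight round stem 24 mm in diameter from 78 mm to the top. Origin: centre of the foot's underside; z runs up its length.
- steel_muddler: Steel (steel stem, black foot) round bar muddler standing upright on the marble deck, 175 mm tall: broad foot 34 mm in diameter up to 52 mm, tapering to a straight round stem 24 mm in diameter from 78 mm to the top. Origin: centre of the foot's underside; z runs up its length.
- bin_slot_a (a point): Left slot (+y side, seen from the robot) of the tilt-out bin: centre of the slot's inner floor; z points up out of the slot (it leans with the bin), x towards the cart, y across the bin. Slot inside: 46 mm (x) by 52 mm (y), walls 126 mm high above this point, 4 mm thick (the aluminium divider to the other slot 6 mm); slot centres are 58 mm apart.
- bin_slot_b (a point): Right slot (-y side, seen from the robot) of the tilt-out bin: centre of the slot's inner floor; z points up out of the slot (it leans with the bin), x towards the cart, y across the bin. Slot inside: 46 mm (x) by 52 mm (y), walls 126 mm high above this point, 4 mm thick (the aluminium divider to the other slot 6 mm); slot centres are 58 mm apart.
- bin (a joint): Tilt of the bin about its stiff lower hinge, rad: 0 = upright and shut against the brass panel of the cart, grows as the mouth tips out towards the robot, stop at 0.55. It stays where it is left; moving it takes about 10 N at the handle.
- bin_hinge (a point): Middle of the bin's hinge line (the lower back edge of the bin), 45 mm above the deck, at the outer face of the cart's side panel; the axes are the bin's own: y along the hinge, z up the bin's back wall, x into the cart. Bin outside: 54 mm deep, 118 mm wide, 132 mm high.
- bin_handle (a point): Centre of the steel bar handle on the bin's front face, 80 mm long along the bin's y, standing 35 mm off the front face, 105 mm up from the hinge line; it moves with the bin.
- cart: Raised tier of the brass bar cart: smoked acrylic top 200 by 540 mm, upper face 190 mm above the deck, on four brass posts. Origin on the deck under the outer face of the side panel behind the bin; x points away from the bin into the tier, z up. The top reaches from x = 4 to 204 mm and y = -270 to 270 mm. Fixed.
- carafe: Short clear glass carafe, 92 mm wide, 125 mm tall, on the raised top. Origin: centre of its underside. Leave alone.
- canister: White ceramic canister with a cork top, 86 mm wide, 123 mm tall, on the raised top. Origin: centre of its underside. Leave alone.
- jigger: Steel hourglass jigger, 46 mm wide, 85 mm tall, on the raised top. Origin: centre of its underside. Leave alone.
- wine_key: Folded steel wine key, 115 mm long (along its y), 13 mm thick, lying on the raised top. Origin: centre of its underside. Leave alone.
- shaker: Copper cocktail shaker, 86 mm wide, 207 mm tall, on the deck. Origin: centre of its underside. Leave alone.
- coasters: Stack of round cork coasters, 96 mm wide, 28 mm high, on the deck. Origin: centre of its underside. Leave alone.
- tumbler: Amber glass tumbler, 82 mm wide, 90 mm tall, on the deck. Origin: centre of its underside. Leave alone.
There are look-alikes about, which are no part of the job. Leave any orange look-alike of the steel_muddler alone.

How it is judged (in metres and radians):
On the way, in this order (a step that is already met when the one before it is completed fails the run):
1. one muddler stands foot-down on the floor of a slot while the bin is still open (more than 0.2 rad) (((distance between wood_muddler and bin_slot_a below 0.018 m and angle between the z axis of wood_muddler and the z axis of bin_slot_a, either way round below 0.3 rad) or (distance between wood_muddler and bin_slot_b below 0.018 m and angle between the z axis of wood_muddler and the z axis of bin_slot_b, either way round below 0.3 rad) or (distance between steel_muddler and bin_slot_a below 0.018 m and angle between the z axis of steel_muddler and the z axis of bin_slot_a, either way round below 0.3 rad) or (distance between steel_muddler and bin_slot_b below 0.018 m and angle between the z axis of steel_muddler and the z axis of bin_slot_b, either way round below 0.3 rad)) and value of joint bin above 0.2 rad), for 0.2 s.
2. both muddlers stand foot-down, one in each slot, while the bin is still open (more than 0.2 rad) ((((distance between wood_muddler and bin_slot_a below 0.018 m and angle between the z axis of wood_muddler and the z axis of bin_slot_a, either way round below 0.3 rad) and (distance between steel_muddler and bin_slot_b below 0.018 m and angle between the z axis of steel_muddler and the z axis of bin_slot_b, either way round below 0.3 rad)) or ((distance between wood_muddler and bin_slot_b below 0.018 m and angle between the z axis of wood_muddler and the z axis of bin_slot_b, either way round below 0.3 rad) and (distance between steel_muddler and bin_slot_a below 0.018 m and angle between the z axis of steel_muddler and the z axis of bin_slot_a, either way round below 0.3 rad))) and value of joint bin above 0.2 rad), for 0.2 s.
3. the bin is shut (less than 0.05 rad) with both muddlers in it ((((distance between wood_muddler and bin_slot_a below 0.018 m and angle between the z axis of wood_muddler and the z axis of bin_slot_a, either way round below 0.3 rad) and (distance between steel_muddler and bin_slot_b below 0.018 m and angle between the z axis of steel_muddler and the z axis of bin_slot_b, either way round below 0.3 rad)) or ((distance between wood_muddler and bin_slot_b below 0.018 m and angle between the z axis of wood_muddler and the z axis of bin_slot_b, either way round below 0.3 rad) and (distance between steel_muddler and bin_slot_a below 0.018 m and angle between the z axis of steel_muddler and the z axis of bin_slot_a, either way round below 0.3 rad))) and value of joint bin below 0.05 rad), for 0.2 s.
At the end, for the whole second after the job is handed in: The bin is within 0.05 rad of upright; each muddler is at rest in its own slot, foot-down, the centre of its foot within 18 mm of the slot's floor centre and leaning no more than 0.3 rad from the slot's axis (all of step 3 and linear speed of each of wood_muddler, steel_muddler below 0.03 m/s); the robot touches nothing.
It fails at once if the carafe, canister, jigger or wine key on the raised top is shifted by more than 25 mm or knocked over (distance of any of carafe, canister, jigger, wine_key from where it was at the start of the episode above 0.025 m or angle between any of carafe, canister, jigger, wine_key's own z axis and vertical above 0.5 rad).
It fails at once if the shaker, coasters or tumbler on the deck is shifted by more than 25 mm or knocked over (distance of any of shaker, coasters, tumbler from where it was at the start of the episode above 0.025 m or angle between any of shaker, coasters, tumbler's own z axis and vertical above 0.5 rad).
It also fails if it takes over 67 s, if anything falls off the work surface, if the arm or the gripper's body presses on something with over 40 N, if the wrist force passes 120 N, or if a joint passes its speed limit or range.

## Working session

There is one attempt and no reset: what is moved stays moved. The work goes in short steps, Python scripts to look and compute and a shell command to move; the robot and the scene stay as the last step left them, time stands still between calls to the robot, and variables do not carry over. Pictures are saved under pics/ and viewed, at most 10 in all, crops included, and the job is handed in when it is done.

```bash
ls; mkdir -p pics; cat > h.py <<'E'
import numpy as np, cv2
from station import bot
def cam(n):
    m=bot.camera_model(n); f=192/np.tan(np.radians(m["vfov"])/2)
    return f,m["cx"],m["cy"],np.array(m["extrinsics"])
def cloud(n,save=None):
    c=cam(n); p,d=bot.grab_frame(n); f,cx,cy,E=c
    v,u=np.mgrid[:384,:512]
    P=np.stack([(u-cx)/f*d,(v-cy)/f*d,d],-1)
    W=(P-E[:3,3])@E[:3,:3]; W[d==0]=np.nan
    if save: cv2.imwrite(save,p)
    return p,d,W
E
python3 - <<'E'
from h import *
for n in("scene","side","wrist"):
    p,d,W=cloud(n,f"pics/{n}0.png"); np.savez(f"{n}0.npz",p=p,d=d,W=W); f,cx,cy,E=cam(n); print(n,f,cx,cy,(-E[:3,:3].T@E[:3,3]).round(),E[2,:3].round(2))
a=[cv2.imread(f"pics/{n}0.png") for n in("scene","side")]
cv2.imwrite("pics/both.png",cv2.resize(np.vstack(a),None,fx=.78,fy=.78))
print(bot.observe())
E
```

```text
pics
scene 348.89703220676955 254.99801453865868 189.36934811596424 [ 945.  178. 1290.] [-0.3  -0.13 -0.95]
side 410.9846079808003 251.9510350072453 197.2244723030408 [-25. 840. 964.] [ 0.47 -0.63 -0.62]
wrist 335.52307610883463 250.06269995915181 190.19400983431896 [ 313. -486.  374.] [-0.24 -0.12 -0.96]
{'clock': 0.15, 'qpos': array([-1.22727680e+00,  3.77891459e-01,  7.99776989e-02,  1.27440874e+00,
        2.49963273e-05,  1.46046760e+00]), 'joint_velocities': array([-1.58535314e-04, -9.86125383e-04,  5.20639138e-03,  5.46478345e-04,
       -1.32852622e-05, -1.10449776e-04]), 'joint_efforts': array([ 1.93092899e-03, -4.64035392e+01,  2.70170170e+01,  1.39201566e-02,
       -7.58131205e-05,  1.68684727e-05]), 'ee_pos': array([ 251.92982431, -516.33461632,  230.59508424]), 'eef_rot': array([ 9.74362736e-01,  2.24981501e-01, -7.63577805e-05, -7.59360756e-04]), 'wrist_force': array([ 0.05428688, -0.46479301,  0.12997062]), 'moment': array([0.00140229, 0.04458214, 0.01397973]), 'gripper_force': 0.0, 'opening': 85.35601700874003}
```

View pics/scene0.png

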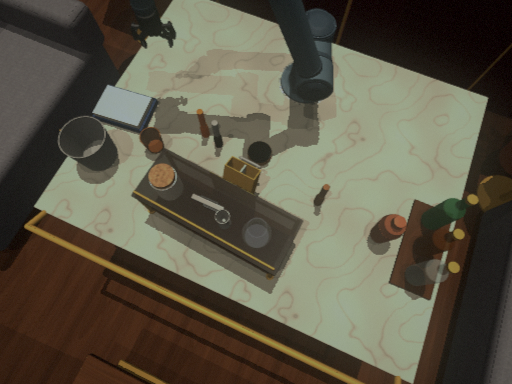

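View pics/side0.png

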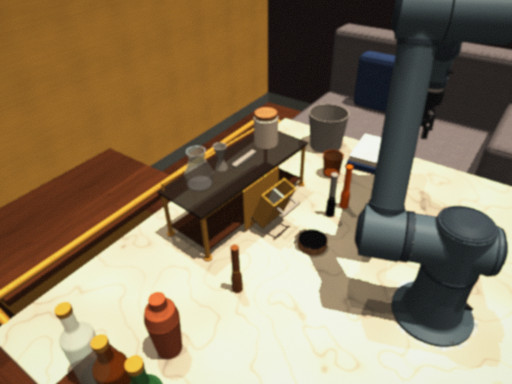

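The scene view shows three upright muddlers. The one at (203,123) is orange (look-alike), (217,135) is grey with a black foot (the steel one), and (321,195) is brown (the wooden one). The bin is at (241,173), the coasters at (259,152), the tumbler at (151,140) and the shaker at (388,228). In the side view the same three muddlers are at (346,186), (332,195) and (237,268). I'll check them in a close crop and measure.

```bash
python3 - <<'E'
from h import *
S=np.load("scene0.npz");D=np.load("side0.npz")
a=cv2.resize(S["p"][95:220,185:345],None,fx=3.5,fy=3.5,interpolation=cv2.INTER_CUBIC)
b=cv2.resize(D["p"][150:300,220:370],None,fx=2.2,fy=2.2,interpolation=cv2.INTER_CUBIC)
c=np.zeros((a.shape[0]+10,0,3),np.uint8)
h=max(a.shape[0],b.shape[0]);pad=lambda i:np.vstack([i,np.zeros((h-i.shape[0],i.shape[1],3),np.uint8)])
o=np.hstack([pad(a),pad(b)]);s=min(1,800/o.shape[1]);cv2.imwrite("pics/crop.png",cv2.resize(o,None,fx=s,fy=s))
def blob(Z,u0,u1,v0,v1,lo,hi,name):
    W=Z["W"][v0:v1,u0:u1];z=W[...,2];m=(z>lo)&(z<hi);P=W[m]
    if len(P)==0: print(name,"none");return
    print(name,len(P),"mean",P.mean(0).round(1),"min",P.min(0).round(),"max",P.max(0).round())
blob(S,205,228,115,155,165,185,"steel top S");blob(S,205,228,115,155,20,160,"steel S")
blob(S,193,211,100,140,165,185,"orange top S")
blob(S,308,335,178,212,165,185,"wood top S");blob(S,308,335,178,212,20,160,"wood S")
blob(D,322,340,165,220,80,185,"steel stem D");blob(D,322,340,165,220,8,50,"steel foot D")
blob(D,226,248,235,300,80,185,"wood stem D");blob(D,226,248,235,300,8,50,"wood foot D")
blob(D,340,356,155,212,80,185,"orange stem D")
blob(S,215,265,150,195,60,185,"bin S")
blob(S,245,275,138,168,15,40,"coasters")
blob(S,365,410,205,245,150,225,"shaker");blob(S,135,168,120,160,60,120,"tumbler")
blob(S,125,305,150,275,185,196,"tier top S")
blob(S,125,305,150,275,240,330,"tall S")
E
```

```text
steel top S 38 mean [ 426.  -213.3  174.6] min [ 413. -226.  167.] max [ 436. -202.  180.]
steel S 173 mean [ 427.3 -222.    78.6] min [ 393. -275.   21.] max [ 444. -197.  160.]
orange top S 38 mean [ 407.1 -282.4  174.4] min [ 395. -295.  165.] max [ 417. -272.  181.]
wood top S 42 mean [493.5 239.3 174.2] min [481. 228. 167.] max [503. 250. 180.]
wood S 119 mean [501.8 238.8  85.1] min [489. 224.  20.] max [509. 257. 158.]
steel stem D 184 mean [ 418.  -203.9  134.2] min [ 408. -224.   81.] max [ 432. -195.  177.]
steel foot D 206 mean [ 474.7 -317.3   30.4] min [ 403. -449.    9.] max [ 559. -190.   50.]
wood stem D 242 mean [483.6 249.4 136.4] min [475. 232.  82.] max [500. 257. 178.]
wood foot D 112 mean [484.2 249.8  29.7] min [470. 105.   9.] max [635. 262.  50.]
orange stem D 193 mean [ 406.3 -286.6  128.9] min [ 388. -467.   80.] max [ 510. -264.  177.]
bin S 943 mean [547.7 -49.6 133.5] min [ 480. -114.   63.] max [615.  26. 183.]
coasters 442 mean [403.4 -43.9  27.8] min [354. -93.  16.] max [449.   2.  36.]
shaker 445 mean [528.1 487.  179.6] min [484. 453. 150.] max [558. 529. 211.]
tumbler 227 mean [ 535.4 -448.4   78.8] min [ 486. -542.   61.] max [ 578. -404.   95.]
tier top S 7203 mean [711.3 -41.  190.6] min [ 592. -342.  185.] max [833. 210. 196.]
tall S 1436 mean [733.2 -90.  288.8] min [ 672. -271.  240.] max [786. 136. 320.]
```

View pics/crop.png

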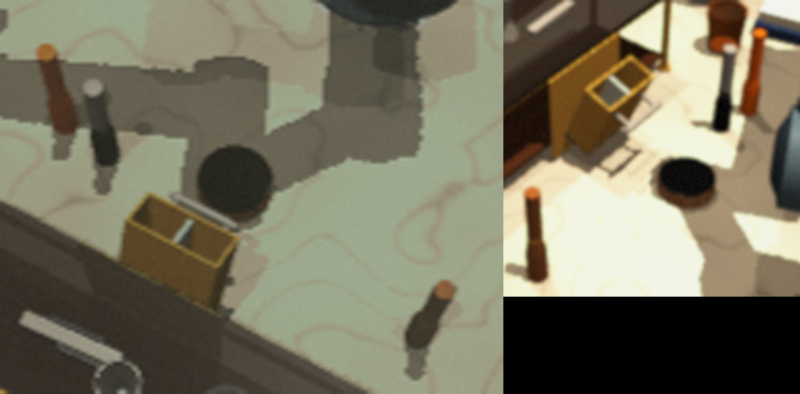

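The crop confirms the choice: orange on the left (leave it), steel with a grey stem and black foot, and brown wood at lower right. The bin has two slots with a pale divider, and the handle is in front of it. Next I'll measure the cart yaw and the bin tilt.

```bash
python3 - <<'E'
from h import *
S=np.load("scene0.npz");W=S["W"];D=np.load("side0.npz")
m=np.abs(W[...,2]-190)<6; m[:140]=0
m=cv2.morphologyEx(m.astype(np.uint8),cv2.MORPH_OPEN,np.ones((3,3)))
n,l,st,_=cv2.connectedComponentsWithStats(m);k=1+st[1:,4].argmax()
P=W[l==k];r=cv2.minAreaRect(P[:,:2].astype(np.float32));print(r);print(cv2.boxPoints(r))
c=cv2.boxPoints(r); i=np.argsort(c[:,0])[:2]; e=c[i]; 
yv=e[1]-e[0]; yv/=np.linalg.norm(yv); yv*=np.sign(yv[1]); xv=np.array([yv[1],-yv[0]])
# mean of the long side's centre as origin: centre - 104*xv
o=np.array(r[0])-104*xv; print("yaw",np.arctan2(xv[1],xv[0]),"origin",o)
T=np.stack([xv,yv],1)
for Z,(u0,u1,v0,v1),nm in((S,(205,275,145,205),"S"),(D,(235,305,160,240),"D")):
    Q=Z["W"][v0:v1,u0:u1].reshape(-1,3);B=Z["p"][v0:v1,u0:u1].reshape(-1,3).astype(int)
    L=np.c_[(Q[:,:2]-o)@T,Q[:,2]]
    s=(L[:,0]<-2)&(L[:,0]>-150)&(abs(L[:,1])<75)&(L[:,2]>50)
    L=L[s];print(nm,len(L),L.min(0).round(),L.max(0).round())
    br=L[L[:,2]>120]; print("rim y range",np.percentile(br[:,1],[2,98]).round(1))
    # highest z per x bin = back/side rims
    for x in range(-140,0,8):
        q=L[(L[:,0]>=x)&(L[:,0]<x+8)]
        if len(q)>3: print(x,len(q),"zmax %.0f"%np.percentile(q[:,2],97),"y %.0f %.0f"%(q[:,1].min(),q[:,1].max()))
    # back wall inner plane fit in x-z
E
```

```text
((711.4384765625, -65.9310302734375), (540.20068359375, 201.0101318359375), 85.00654602050781)
[[ 587.8048  -326.25812]
 [ 788.052   -343.7544 ]
 [ 835.07214  194.39606]
 [ 634.82495  211.89233]]
yaw -0.08715227 origin [607.83320618 -56.87866402]
S 935 [-126.  -60.   52.] [-21.  59. 172.]
rim y range [-57.1  58.8]
-132 4 zmax 116 y -36 -12
-124 52 zmax 120 y -44 43
-116 15 zmax 120 y -37 36
-100 60 zmax 153 y -59 57
-92 117 zmax 151 y -59 59
-84 115 zmax 155 y -57 59
-76 50 zmax 161 y -58 59
-68 30 zmax 165 y -58 59
-60 20 zmax 166 y -59 59
-52 100 zmax 170 y -57 59
-44 141 zmax 163 y -59 59
-36 127 zmax 143 y -58 59
-28 104 zmax 123 y -60 59
D 1541 [-131.  -74.   50.] [ -2.  75. 192.]
rim y range [-64.4  67.1]
-132 51 zmax 118 y -40 48
-124 29 zmax 117 y -37 49
-116 9 zmax 120 y -33 44
-108 26 zmax 151 y -54 58
-100 104 zmax 150 y -56 64
-92 83 zmax 152 y -58 64
-84 100 zmax 158 y -56 66
-76 126 zmax 159 y -57 65
-68 138 zmax 162 y -57 66
-60 146 zmax 169 y -56 65
-52 157 zmax 167 y -56 68
-44 87 zmax 140 y -56 67
-36 43 zmax 120 y -54 65
-28 22 zmax 100 y 59 66
-20 9 zmax 79 y 60 64
-12 127 zmax 177 y -74 75
-4 284 zmax 176 y -71 74
```

```bash
cat >> h.py <<'E'
from scipy.spatial.transform import Rotation as Ro
O=np.array([607.8,-56.9]); XV=np.array([.9962,-.0870]); YV=np.array([.0870,.9962])
def where(tgt=None):
    s=bot.observe(); p=s["ee_pos"]; R=Ro.from_quat(s["eef_rot"]).as_matrix(); d=p[:2]-O
    print("t %.2f cart"%s["clock"],round(float(d@XV),1),round(float(d@YV),1),"z",round(float(p[2]),1),"head",round(float(np.arctan2(R[1,0],R[0,0])),3),"tilt",R[2,2].round(4),"open %.1f gf %.1f"%(s["opening"],s["gripper_force"]),"F",s["wrist_force"].round(1),"q5 %.2f"%s["qpos"][5])
    if tgt is not None:
        w=np.r_[O+tgt[0]*XV+tgt[1]*YV,tgt[2]]; print("units",(R.T@(w-p)/30).round(2))
E
python3 -m creep '[0.3,0,0,0,1, 0.3,0,0,0,1, 0.3,0,0,0,1, 0.3,0,0,0,1, 0.3,0,0,0,0.5, 0.3,0,0,0,0]' 40
python3 -c "
from h import *
where((-170.5,-172,231))"
```

```text
clock: 0.65
ee_pos: [252.0, -516.5, 230.9]
eef_rot: [0.999, -0.044, -0.0, -0.0]
wrist_force: [0.6, 0.4, -1.4]
opening: 55.8
gripper_force: 0.0
t 0.65 cart -314.5 -488.9 z 230.9 head -0.087 tilt -1.0 open 55.8 gf 0.0 F [ 0.6  0.4 -1.4] q5 2.00
units [  4.8  -10.56   0.  ]
```

```bash

python3 -m creep '[0.3,0.4,-0.9,0,0, 0.3,0.4,-0.9,0,0, 0.3,0.4,-0.9,0,0, 0.3,0.4,-0.9,0,0, 0.3,0.4,-0.9,0,0, 0.3,0.4,-0.9,0,0, 0.3,0.4,-0.9,0,0, 0.3,0.4,-0.9,0,0]' >/dev/null
python3 -m creep '[0.3,0.4,-0.9,0,0, 0.3,0.4,-0.9,0,0, 0.3,0.4,-0.9,0,0, 0.3,0.4,-0.66,0,0, 0.3,0,0,0,0, 0.3,0,0,0,0]' >/dev/null
python3 - <<'E'
from h import *
where((-170.5,-172,131))
p,d,W=cloud("wrist","pics/wr1.png")
hsv=cv2.cvtColor(p,cv2.COLOR_BGR2HSV)
for lo,hi in((168,182),(100,160)):
    m=(W[...,2]>lo)&(W[...,2]<hi)&(np.hypot(W[...,0]-423,W[...,1]+213)<45)
    Q=W[m]; L=(Q[:,:2]-O)@np.c_[XV,YV]
    print(m.sum(),L.mean(0).round(1),L.min(0).round(1),L.max(0).round(1))
E
```

```text
t 1.82 cart -170.5 -171.3 z 231.2 head -0.082 tilt -1.0 open 55.6 gf 0.0 F [ 0.5  1.1 -0.1] q5 2.62
units [0.   0.02 3.34]
1110 [-170.2 -171.1] [-182.9 -182.6] [-159.4 -159.2]
529 [-162.  -171.2] [-171.2 -183.1] [-159.3 -159.4]
```

View pics/wr1.png

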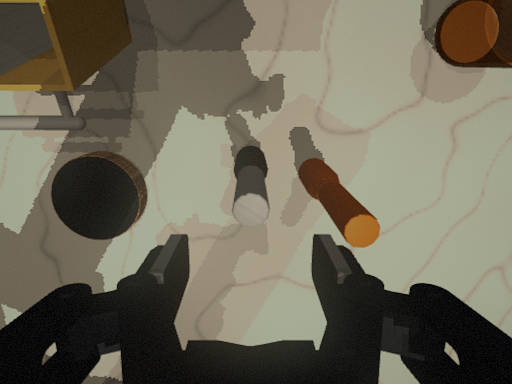

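The wrist view shows the grey steel top at (250,208), between the fingers. The orange one at (362,230) is outside the right finger. I'll descend, grip and lift.

```bash

python3 -m creep '[0.3,0,0,0.7,0, 0.3,0,0,0.7,0, 0.3,0,0,0.7,0, 0.3,0,0,0.7,0, 0.3,0,0,0.5,0, 0.3,0,0,0,0, -1,0,0,0,0, -1,0,0,0,0]' 40 >/dev/null
python3 -m creep '[-1,0,0,0,0, -1,0,0,0,0, -1,0,0,0,0, -1,0,0,0,0, -1,0,0,0,0]'
python3 -m creep '[-1,0,0,-0.5,0, -1,0,0,-0.8,0, -1,0,0,-0.9,0, -1,0,0,-0.9,0, -1,0,0,-0.9,0, -1,0,0,-0.9,0, -1,0,0,-0.9,0, -1,0,0,-0.5,0]' 
python3 -c "
from h import *
where((-73,-29,323))"
```

```text
clock: 2.95
ee_pos: [423.8, -214.3, 133.6]
eef_rot: [0.999, -0.043, 0.001, 0.001]
wrist_force: [0.7, 0.4, 5.7]
opening: 23.2
gripper_force: 39.8
clock: 3.62
ee_pos: [423.3, -214.0, 324.2]
eef_rot: [0.999, -0.043, 0.001, 0.001]
wrist_force: [-0.2, -0.8, -1.3]
opening: 23.3
gripper_force: 39.8
t 3.62 cart -170.1 -172.5 z 324.2 head -0.086 tilt -1.0 open 23.3 gf 39.8 F [-0.2 -0.8 -1.3] q5 2.63
units [ 3.24 -4.78  0.04]
```

```bash

python3 -m creep '[-1,0.5,-0.75,0,0, -1,0.5,-0.75,0,0, -1,0.5,-0.75,0,0, -1,0.5,-0.75,0,0, -1,0.5,-0.75,0,0, -1,0.5,-0.75,0,0, -1,0.24,-0.28,0,0, -1,0,0,0,0]' >/dev/null
python3 -m creep '[-1,0,0,0,0, -1,0,0,0,0]' >/dev/null
python3 - <<'E'
from h import *
where((-73,-29,323))
for n in("wrist","side","scene"):
    p,d,W=cloud(n,f"pics/{n}2.png"); np.savez(f"{n}2.npz",p=p,W=W)
    L=np.concatenate([(W[...,:2]-O)@np.c_[XV,YV],W[...,2:]],-1)
    m=(L[...,2]>190)&(L[...,2]<240)&(np.abs(L[...,0]+73)<40)&(np.abs(L[...,1]+29)<40); Q=L[m]
    if len(Q): print(n,"foot",len(Q),Q.min(0).round(1),Q.max(0).round(1),Q.mean(0).round(1))
    m=(L[...,2]>140)&(L[...,2]<178)&(L[...,0]<-30)&(L[...,0]>-115)&(np.abs(L[...,1])<70); Q=L[m]
    if len(Q): print(n,"rim",len(Q),Q.min(0).round(1),Q.max(0).round(1))
    for x in range(-112,-36,6):
        q=Q[(Q[:,0]>=x)&(Q[:,0]<x+6)]
        if len(q)>5: print(x+3,len(q),"z95 %.0f"%np.percentile(q[:,2],95),"y %.0f %.0f"%tuple(np.percentile(q[:,1],[1,99])))
E
```

```text
t 4.45 cart -74.1 -29.5 z 321.1 head -0.087 tilt -1.0 open 23.1 gf 40.0 F [ 0.1  0.2 -2.2] q5 2.96
units [ 0.04 -0.02 -0.06]
wrist foot 511 [-74.6 -45.3 190. ] [-59.  -12.7 240. ] [-62.  -28.1 217.5]
wrist rim 4208 [-99.6 -57.3 140. ] [-38.1  60.9 170.7]
-97 513 z95 151 y -56 60
-91 292 z95 153 y -57 60
-85 121 z95 157 y -57 60
-79 133 z95 158 y -57 61
-73 140 z95 161 y -57 61
-67 146 z95 163 y -57 60
-61 161 z95 165 y -57 60
-55 346 z95 169 y -56 60
-49 1039 z95 169 y -56 59
-43 1032 z95 159 y -56 60
-37 285 z95 144 y -55 60
side foot 144 [-95.4 -35.3 190.9] [-64.9  -8.  240. ] [-83.9 -16.8 215.1]
side rim 313 [-102.6  -57.3  140.1] [-41.7  65.4 170.5]
-103 11 z95 152 y -51 59
-97 51 z95 152 y -55 63
-91 13 z95 154 y -53 63
-85 21 z95 154 y -55 65
-79 18 z95 158 y -54 62
-73 28 z95 160 y -57 64
-67 23 z95 162 y -55 64
-61 25 z95 161 y -53 63
-55 50 z95 169 y -51 64
-49 66 z95 168 y -53 63
-43 7 z95 148 y -55 64
scene foot 59 [-81.  -40.3 191.3] [-55.8 -13.1 240. ] [-63.4 -22.3 216.1]
scene rim 345 [-98.7 -59.1 140.2] [-31.8  59.1 171.6]
-97 21 z95 153 y -21 57
-91 46 z95 153 y -23 58
-85 7 z95 151 y -17 54
-79 8 z95 159 y -53 59
-73 11 z95 161 y -57 58
-67 14 z95 162 y -58 59
-61 11 z95 168 y -57 59
-55 11 z95 166 y -59 58
-49 52 z95 170 y -57 58
-43 94 z95 167 y -56 58
-37 66 z95 154 y -59 58
```

View pics/wrist2.png

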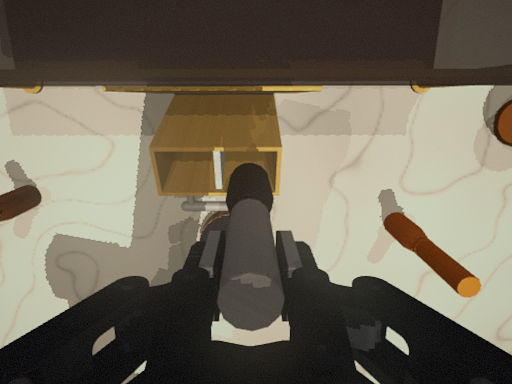

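The wrist view shows the held black foot at (250,190), over the right-hand slot. The divider is at (218,170) and the bin's side walls are at x≈157 and 278. A small correction, then lower.

```bash

python3 -m creep '[-1,0.06,-0.05,0.3,0, -1,0,0,0.4,0, -1,0,0,0.4,0, -1,0,0,0.3,0, -1,0,0,0.25,0, -1,0,0,0,0, -1,0,0,0,0]' 
python3 -m creep '[-1,-0.02,0,0.3,0, -1,-0.03,0,0.3,0, -1,-0.03,0,0.3,0, -1,0,0,0,0]' 20 
python3 -c "
from h import *
where((-79,-28,253))"
```

```text
clock: 5.18
ee_pos: [533.6, -77.8, 271.5]
eef_rot: [0.999, -0.043, -0.0, -0.0]
wrist_force: [-0.1, 0.6, -2.3]
opening: 22.9
gripper_force: 39.9
clock: 5.52
ee_pos: [533.1, -77.5, 250.4]
eef_rot: [0.999, -0.043, 0.005, 0.001]
wrist_force: [-7.8, 3.2, 25.9]
opening: 23.0
gripper_force: 42.5
t 5.52 cart -72.6 -27.0 z 250.4 head -0.086 tilt -1.0 open 23.0 gf 42.5 F [-7.8  3.2 25.9] q5 2.96
units [-0.21  0.03 -0.09]
```

```bash

python3 -m creep '[-0.2,0,0,-0.1,0, -0.1,0,0,0,0, -0.05,0,0,0,0, -0.05,0,0,0,0, -0.05,0,0,0,0]' 
python3 - <<'E'
from h import *
for n in("side","wrist"):
    p,d,W=cloud(n,f"pics/{n}3.png")
    L=np.concatenate([(W[...,:2]-O)@np.c_[XV,YV],W[...,2:]],-1)
    m=(L[...,2]>160)&(L[...,2]<330)&(L[...,0]<-20)&(np.abs(L[...,0]+80)<50)&(np.abs(L[...,1]+28)<12); Q=L[m]
    print(n,len(Q),Q.min(0).round(),Q.max(0).round())
a=cv2.resize(cv2.imread("pics/side3.png")[120:270,220:370],None,fx=2.6,fy=2.6); b=cv2.imread("pics/wrist3.png"); a=cv2.resize(a,(384,384))
cv2.imwrite("pics/c3.png",cv2.resize(np.hstack([a,b]),None,fx=.89,fy=.89))
E
```

```text
clock: 5.93
ee_pos: [531.2, -77.5, 246.9]
eef_rot: [0.999, -0.043, -0.001, -0.0]
wrist_force: [-0.1, -0.1, 0.7]
opening: 40.7
gripper_force: 0.0
side 85 [-125.  -40.  160.] [-56. -16. 330.]
wrist 5185 [-124.  -40.  160.] [-52. -16. 330.]
```

View pics/c3.png

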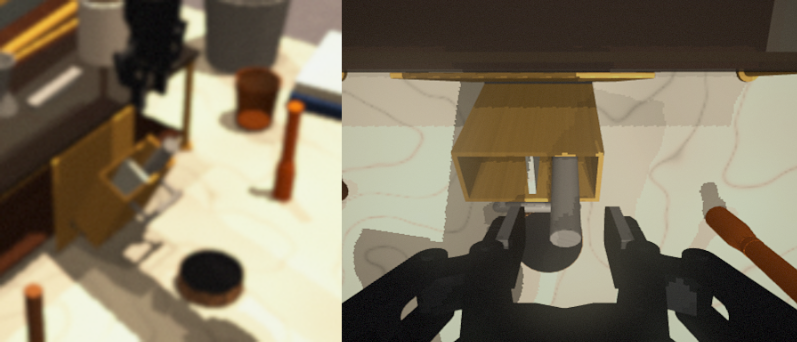

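The steel muddler has dropped into the right slot. Its stem leans with the bin and its top is at (567,238) in the composite. Now the wooden one.

```bash

python3 -m creep '[0,0,0,-0.6,0, 0,0,0,-0.6,0, 0.3,-0.1,-0.8,-0.3,0, 0.3,-0.2,-0.9,0,0, 0.3,-0.2,-0.9,0,0, 0.3,-0.2,-0.9,0,0, 0.3,-0.2,-0.9,0,0, 0.3,-0.2,-0.9,0,0]' >/dev/null
python3 -m creep '[0.3,-0.2,-0.9,0,0, 0.3,-0.2,-0.9,0,0, 0.3,-0.2,-0.9,0.4,0, 0.3,-0.2,-0.9,0.5,0, 0.3,-0.2,-0.9,0.5,0, 0.3,-0.2,-0.7,0.5,0, 0.3,0,0,0,0, 0.3,0,0,0,0]' 
python3 - <<'E'
from h import *
p,d,W=cloud("wrist")
L=np.concatenate([(W[...,:2]-O)@np.c_[XV,YV],W[...,2:]],-1)
m=(L[...,2]>166)&(L[...,2]<184)&(np.hypot(L[...,0]+143,L[...,1]-286)<40);Q=L[m]
print(m.sum(),Q.mean(0).round(1),Q.min(0).round(1),Q.max(0).round(1)); c=Q[:,:2].min(0)/2+Q[:,:2].max(0)/2
where((c[0],c[1],132))
p,d,W=cloud("scene"); L=np.concatenate([(W[...,:2]-O)@np.c_[XV,YV],W[...,2:]],-1)
m=(L[...,2]>95)&(L[...,2]<260)&(L[...,0]<-20)&(L[...,0]>-160)&(np.abs(L[...,1])<70);Q=L[m]
for x in range(-136,-30,8):
    q=Q[(Q[:,0]>=x)&(Q[:,0]<x+8)]
    if len(q)>3: print(x+4,len(q),"z95 %.0f"%np.percentile(q[:,2],95),"y %.0f %.0f"%tuple(np.percentile(q[:,1],[1,99])))
E
```

```text
clock: 7.37
ee_pos: [473.5, 127.9, 244.7]
eef_rot: [0.998, 0.037, -0.003, -0.047]
wrist_force: [0.9, -0.2, 1.1]
opening: 55.4
gripper_force: 0.0
1087 [-142.9  285.8  174.5] [-155.1  275.7  166. ] [-132.1  299.5  177.9]
t 7.42 cart -148.9 172.3 z 245.5 head 0.075 tilt -0.9956 open 55.2 gf 0.0 F [ 0.5 -0.5  1.2] q5 3.14
units [ 0.79 -3.39  4.12]
-124 42 z95 115 y -31 41
-116 31 z95 193 y -37 45
-108 15 z95 199 y -38 -18
-100 75 z95 196 y -57 57
-92 123 z95 182 y -57 58
-84 106 z95 170 y -58 59
-76 51 z95 158 y -57 59
-68 37 z95 161 y -58 59
-60 26 z95 164 y -60 59
-52 106 z95 168 y -57 59
-44 125 z95 156 y -58 59
-36 124 z95 137 y -58 58
-28 114 z95 120 y -57 59
```

```bash

python3 -m creep '[0.3,0,0,0,-1, 0.3,0,0,0,-1, 0.3,0,0,0,-1, 0.3,0,0,0,-1, 0.3,0,0,0,-1, 0.3,0,0,0,-1, 0.3,0,0,0,-1, 0.3,0,0,0,-1]' >/dev/null
python3 -m creep '[0.3,0,0,0,-1, 0.3,0,0,0,-1, 0.3,0,0,0,-1, 0.3,0,0,0,-1, 0.3,0,0,0,-1, 0.3,0,0,0,-1, 0.3,0,0,0,-1, 0.3,0,0,0,-1]' >/dev/null
python3 -m creep '[0.3,0,0,0,-1, 0.3,0,0,0,-1, 0.3,0,0,0,-1, 0.3,0,0,0,-1, 0.3,0,0,0,-1, 0.3,0,0,0,-1, 0.3,0,0,0,-1, 0.3,0,0,0,0]' >/dev/null
python3 -c "
from h import *
where((-143.2,287,231))"
```

```text
t 9.47 cart -147.8 172.1 z 246.1 head 2.837 tilt -0.9956 open 55.7 gf 0.0 F [ 0.1 -0.3 -0.6] q5 0.38
units [0.66 3.71 0.86]
```

```bash

python3 -m creep '[0.3,0,0,0,1, 0.3,0,0,0,1, 0.3,0,0,0,1, 0.3,0,0,0,1, 0.3,0,0,0,1, 0.3,0,0,0,1, 0.3,0,0,0,1, 0.3,0,0,0,1]' >/dev/null
python3 -m creep '[0.3,0,0,0,1, 0.3,0,0,0,1, 0.3,0,0,0,1, 0.3,0,0,0,0.3, 0.3,0,0,0,0]' >/dev/null
python3 -c "
from h import *
where((-143.2,289,231))"
```

```text
t 10.55 cart -148.2 172.3 z 245.8 head 1.474 tilt -0.9956 open 55.6 gf 0.0 F [ 0.4  0.2 -0.3] q5 1.74
units [3.83 0.14 0.85]
```

```bash

python3 -m creep '[0.3,0.8,0.03,0.15,0, 0.3,0.8,0.03,0.15,0, 0.3,0.8,0.03,0.15,0, 0.3,0.8,0.03,0.15,0, 0.3,0.63,0.02,0.25,0, 0.3,0,0,0,0, 0.3,0,0,0,0]' >/dev/null
python3 - <<'E'
from h import *
p,d,W=cloud("wrist","pics/wr4.png")
L=np.concatenate([(W[...,:2]-O)@np.c_[XV,YV],W[...,2:]],-1)
m=(L[...,2]>166)&(L[...,2]<184)&(np.hypot(L[...,0]+143,L[...,1]-286)<40);Q=L[m]
c=(Q[:,:2].min(0)+Q[:,:2].max(0))/2; print(m.sum(),Q.mean(0).round(1),c.round(1),Q[:,2].max())
where((-143.2,289,133))
E
```

```text
1124 [-143.6  289.5  175.1] [-143.6  288.5] 177.92274559134603
t 11.18 cart -144.4 289.1 z 230.4 head 1.478 tilt -0.9956 open 56.0 gf 0.0 F [ 0.6 -0.8  0.5] q5 1.96
units [-0.3   0.09  3.23]
```

```bash

python3 -m creep '[0.3,-0.06,0,0.7,0, 0.3,-0.06,0,0.7,0, 0.3,-0.05,0.03,0.7,0, 0.3,-0.05,0.02,0.7,0, 0.3,-0.04,0,0.43,0, 0.3,0,0,0,0, -1,0,0,0,0, -1,0,0,0,0]' 40 >/dev/null
python3 -m creep '[-1,0,0,0,0, -1,0,0,0,0, -1,0,0,0,0, -1,0,0,0,0, -1,0,0,0,0]'
python3 -m creep '[-1,0.05,0,-0.5,0, -1,0.08,0,-0.8,0, -1,0.08,0,-0.9,0, -1,0.08,0,-0.9,0, -1,0.08,0,-0.9,0, -1,0.08,0,-0.9,0, -1,0.08,0,-0.9,0, -1,0.05,0,-0.7,0]' 
python3 -c "
from h import *
where((-73,30,330))"
```

```text
clock: 12.27
ee_pos: [490.5, 245.5, 134.8]
eef_rot: [0.738, 0.673, 0.03, -0.036]
wrist_force: [0.7, -1.6, 6.2]
opening: 22.9
gripper_force: 39.9
clock: 12.93
ee_pos: [491.9, 244.2, 330.9]
eef_rot: [0.738, 0.673, 0.029, -0.037]
wrist_force: [0.9, -0.2, -1.9]
opening: 23.1
gripper_force: 39.6
t 12.93 cart -141.7 289.9 z 330.9 head 1.479 tilt -0.9955 open 23.1 gf 39.6 F [ 0.9 -0.2 -1.9] q5 1.96
units [-8.62  2.32 -0.81]
```

```bash

python3 -m creep '[-1,-0.85,0.23,-0.08,0, -1,-0.85,0.23,-0.08,0, -1,-0.85,0.23,-0.08,0, -1,-0.85,0.23,-0.08,0, -1,-0.85,0.23,-0.08,0, -1,-0.85,0.23,-0.08,0, -1,-0.85,0.23,-0.08,0, -1,-0.85,0.23,-0.08,0]' >/dev/null
python3 -m creep '[-1,-0.85,0.23,-0.08,0, -1,-0.85,0.23,-0.08,0, -1,0,0,0,0, -1,0,0,0,0, -1,0,0,0,0]' >/dev/null
python3 - <<'E'
from h import *
where((-72.5,32,330))
for n in("wrist","side","scene"):
    p,d,W=cloud(n,f"pics/{n}5.png")
    L=np.concatenate([(W[...,:2]-O)@np.c_[XV,YV],W[...,2:]],-1)
    for lo,hi,nm in((190,236,"foot"),(255,290,"stem")):
        m=(L[...,2]>lo)&(L[...,2]<hi)&(np.abs(L[...,0]+73)<30)&(np.abs(L[...,1]-30)<32); Q=L[m]
        if len(Q): print(n,nm,len(Q),Q.min(0).round(1),Q.max(0).round(1),Q.mean(0).round(1))
    m=(L[...,2]>140)&(L[...,2]<176)&(L[...,0]<-42)&(L[...,0]>-60); Q=L[m&(np.abs(L[...,1])<70)]
    if len(Q): print(n,"back rim y",np.percentile(Q[:,1],[1,99]).round(1),"z",Q[:,2].max().round(1))
a=cv2.resize(cv2.imread("pics/side5.png")[70:240,200:370],(384,384)); b=cv2.imread("pics/wrist5.png")
cv2.imwrite("pics/c5.png",cv2.resize(np.hstack([a,b]),None,fx=.89,fy=.89))
E
```

```text
t 14.02 cart -73.9 33.8 z 327.6 head 1.478 tilt -0.9955 open 23.0 gf 39.5 F [ 0.5  0.2 -2.3] q5 1.46
units [-0.05  0.04 -0.09]
wrist foot 292 [-91.2  34.3 193.8] [-58.3  48.6 235.8] [-75.   45.5 216.9]
wrist stem 747 [-89.   26.7 255. ] [-59.9  46.6 290. ] [-74.3  41.  269.7]
wrist back rim y [-14.1  61. ] z 167.7
side foot 126 [-94.5  27.8 193. ] [-63.7  53.8 236. ] [-84.4  43.  214.9]
side stem 96 [-90.7  24.6 255.4] [-65.2  48.8 289.7] [-81.5  40.  271.7]
side back rim y [-55.   63.7] z 167.8
scene foot 46 [-74.6  18.9 195.8] [-55.8  47.  234.5] [-62.1  36.7 214.9]
scene stem 49 [-78.1  17.1 255.3] [-58.5  45.  289.1] [-64.8  34.5 269.7]
scene back rim y [-58.6  58.2] z 170.2
```

View pics/c5.png

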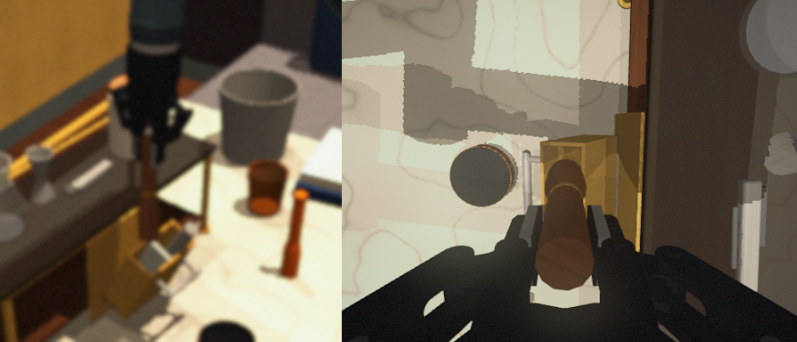

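Both muddlers are lined up: the wooden one's foot is over the left slot, beside the pale divider, and the steel stem stands in the other. Lowering now.

```bash

python3 -m creep '[-1,-0.08,0.06,0.4,0, -1,-0.04,0,0.4,0, -1,-0.04,0,0.4,0, -1,-0.04,0,0.4,0, -1,-0.03,0,0.3,0, -1,0,0,0,0, -1,0,0,0,0]' 
python3 -m creep '[-1,-0.03,-0.02,0.3,0, -1,-0.03,-0.02,0.3,0, -1,-0.02,-0.02,0.2,0, -1,0,0,0,0]' 20 
python3 -m creep '[-0.2,0,0,-0.1,0, -0.1,0,0,0,0, -0.05,0,0,0,0, -0.05,0,0,0,0, -0.05,0,0,0,0]' 
python3 - <<'E'
from h import *
where()
p,d,W=cloud("wrist","pics/wrist6.png");p,d,W=cloud("side","pics/side6.png")
a=cv2.resize(cv2.imread("pics/side6.png")[70:240,200:370],(384,384)); b=cv2.imread("pics/wrist6.png")
cv2.imwrite("pics/c6.png",cv2.resize(np.hstack([a,b]),None,fx=.89,fy=.89))
E
```

```text
clock: 14.75
ee_pos: [535.4, -17.0, 275.4]
eef_rot: [0.737, 0.674, 0.029, -0.037]
wrist_force: [-7.9, 0.2, 4.5]
opening: 23.6
gripper_force: 83.4
clock: 15.08
ee_pos: [530.4, -16.5, 247.6]
eef_rot: [0.738, 0.673, 0.026, -0.041]
wrist_force: [-13.0, 1.3, 14.0]
opening: 23.2
gripper_force: 65.3
clock: 15.5
ee_pos: [535.9, -18.8, 249.6]
eef_rot: [0.738, 0.673, 0.029, -0.037]
wrist_force: [-4.4, 0.4, 3.1]
opening: 40.8
gripper_force: 2.1
t 15.50 cart -75.0 31.7 z 249.6 head 1.479 tilt -0.9955 open 40.8 gf 2.1 F [-4.4  0.4  3.1] q5 1.45
```

View pics/c6.png

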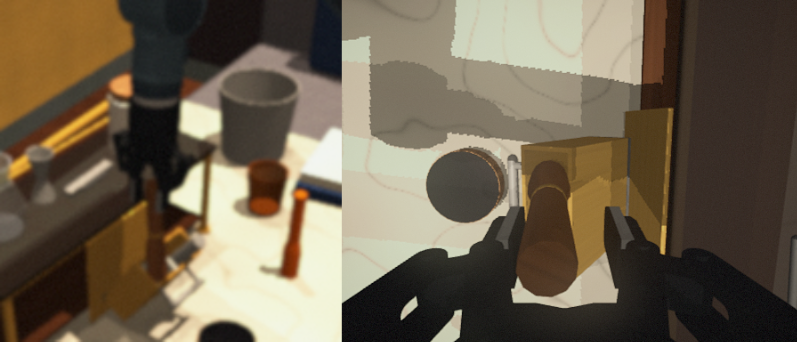

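The wooden muddler leans on the robot-side finger and is not yet down, so I'll give way towards the robot gradually.

```bash

python3 -m creep '[-0.05,0,-0.15,0,0, -0.05,0,-0.15,0,0, -0.05,0,-0.15,0,0, -0.05,0,-0.15,0,0, -0.05,0,-0.15,0,0, -0.05,0,-0.15,0,0, -0.05,0,0,0,0, -0.05,0,0,0,0]' 
python3 - <<'E'
from h import *
where()
for n in("wrist","scene"):
    p,d,W=cloud(n,f"pics/{n}7.png")
    L=np.concatenate([(W[...,:2]-O)@np.c_[XV,YV],W[...,2:]],-1)
    m=(L[...,2]>175)&(L[...,0]<-30)&(L[...,0]>-160)&(np.abs(L[...,1]-30)<16)
    for z in range(165,300,15):
        Q=L[m&(abs(L[...,2]-z)<7.5)]
        if len(Q)>5: print(n,z,len(Q),Q.min(0).round()[:2],Q.max(0).round()[:2])
E
```

```text
clock: 16.27
ee_pos: [508.4, -16.6, 249.7]
eef_rot: [0.738, 0.673, 0.029, -0.038]
wrist_force: [-1.7, 0.2, 0.5]
opening: 40.5
gripper_force: 0.9
t 16.27 cart -102.5 31.5 z 249.7 head 1.478 tilt -0.9955 open 40.5 gf 0.9 F [-1.7  0.2  0.5] q5 1.45
wrist 180 373 [-107.   20.] [-79.  44.]
wrist 195 246 [-107.   25.] [-83.  42.]
wrist 210 241 [-107.   26.] [-86.  42.]
wrist 225 320 [-110.   26.] [-88.  42.]
wrist 240 401 [-112.   27.] [-91.  42.]
wrist 255 1005 [-135.   20.] [-69.  43.]
wrist 270 2123 [-136.   19.] [-68.  43.]
wrist 285 5453 [-136.   18.] [-68.  43.]
scene 180 24 [-95.  16.] [-76.  41.]
scene 195 17 [-94.  20.] [-81.  39.]
scene 210 13 [-102.   20.] [-84.  39.]
scene 225 8 [-101.   33.] [-89.  39.]
scene 240 8 [-100.   33.] [-92.  40.]
scene 255 19 [-125.   32.] [-73.  41.]
scene 270 24 [-127.   31.] [-67.  41.]
scene 285 43 [-126.   25.] [-66.  40.]
```

```bash

python3 -m creep '[-0.05,0,-0.15,0,0, -0.05,0,-0.15,0,0, -0.05,0,-0.15,0,0, -0.05,0,-0.15,0,0, -0.05,0,-0.15,0,0, -0.05,0,-0.15,0,0, -0.05,0,0,0,0, -0.05,0,0,0,0]' 
python3 - <<'E'
from h import *
where()
for n in("wrist","scene"):
    p,d,W=cloud(n,f"pics/{n}8.png")
    L=np.concatenate([(W[...,:2]-O)@np.c_[XV,YV],W[...,2:]],-1)
    m=(L[...,2]>150)&(L[...,0]<-30)&(L[...,0]>-170)&(np.abs(L[...,1]-30)<16)
    for z in range(165,270,15):
        Q=L[m&(abs(L[...,2]-z)<7.5)]
        if len(Q)>5: print(n,z,len(Q),Q.min(0).round()[:2],Q.max(0).round()[:2])
E
```

```text
clock: 17.03
ee_pos: [482.1, -14.2, 250.4]
eef_rot: [0.738, 0.673, 0.029, -0.037]
wrist_force: [0.4, 0.1, -0.2]
opening: 40.6
gripper_force: 0.0
t 17.03 cart -129.0 31.6 z 250.4 head 1.478 tilt -0.9956 open 40.6 gf 0.0 F [ 0.4  0.1 -0.2] q5 1.44
wrist 165 586 [-140.   14.] [-70.  46.]
wrist 180 1053 [-140.   16.] [-113.   39.]
wrist 255 458 [-161.   20.] [-96.  43.]
scene 165 36 [-137.   15.] [-65.  45.]
scene 180 36 [-137.   15.] [-111.   37.]
scene 255 10 [-154.   26.] [-99.  40.]
```

The wooden muddler dropped. I'll back the hand away upward, then check the bin tilt and both stems.

```bash

python3 -m creep '[0,0,0,-0.5,0, 0,0,-0.5,-0.5,0, 0,0,-0.6,0,0, 0,0,-0.6,0,0, 0,0,-0.6,0,0, 0,0,0,0,0, 0,0,0,0,0]' >/dev/null
python3 - <<'E'
from h import *
where()
for n in("scene","side","wrist"):
    p,d,W=cloud(n,f"pics/{n}9.png")
    L=np.concatenate([(W[...,:2]-O)@np.c_[XV,YV],W[...,2:]],-1)
    b=(L[...,0]<-15)&(L[...,0]>-170)&(np.abs(L[...,1])<62)
    bw=L[b&(L[...,2]>80)&(L[...,0]>-60)&(L[...,2]<165)]
    for z in(100,115,130,145,155,165):
        q=L[b&(abs(L[...,2]-z)<4)]
        if len(q)>5: print(n,"outer back x at z",z,np.percentile(q[:,0],98).round(1))
    for y,nm in((31,"wood"),(-28,"steel")):
        q=L[b&(abs(L[...,1]-y)<20)&(L[...,2]>172)&(L[...,2]<215)]
        if len(q)>5: print(n,nm,len(q),q.min(0).round(),q.max(0).round(), q[q[:,2]>q[:,2].max()-6].mean(0).round())
a=cv2.resize(cv2.imread("pics/side9.png")[130:260,220:350],(400,400)); b=cv2.resize(cv2.imread("pics/scene9.png")[130:210,190:290],(400,320))
cv2.imwrite("pics/c9.png",np.hstack([a,np.vstack([b,np.zeros((80,400,3),np.uint8)])]))
E
```

```text
t 17.72 cart -197.2 29.1 z 281.5 head 1.478 tilt -0.9956 open 42.4 gf 0.0 F [0.1 0.1 0.2] q5 1.41
scene outer back x at z 100 -28.8
scene outer back x at z 115 -37.7
scene outer back x at z 130 -48.0
scene outer back x at z 145 -55.0
scene outer back x at z 155 -61.6
scene outer back x at z 165 -67.6
scene wood 39 [-136.   15.  172.] [-110.   36.  186.] [-122.   25.  183.]
scene steel 39 [-137.  -39.  172.] [-110.  -17.  186.] [-122.  -28.  182.]
side outer back x at z 100 -43.6
side outer back x at z 115 -49.1
side outer back x at z 130 -58.6
side outer back x at z 145 -67.6
side outer back x at z 155 -71.5
side outer back x at z 165 -111.4
side wood 40 [-142.   17.  172.] [-121.   41.  184.] [-129.   31.  181.]
side steel 39 [-143.  -35.  172.] [-119.  -13.  182.] [-130.  -22.  179.]
wrist outer back x at z 100 -32.9
wrist outer back x at z 115 -42.0
wrist outer back x at z 130 -51.2
wrist outer back x at z 145 -60.3
wrist outer back x at z 155 -66.7
wrist outer back x at z 165 -105.7
wrist wood 862 [-141.   16.  172.] [-113.   39.  186.] [-126.   28.  182.]
wrist steel 185 [-128.  -29.  172.] [-113.  -14.  184.] [-123.  -20.  181.]
```

View pics/c9.png

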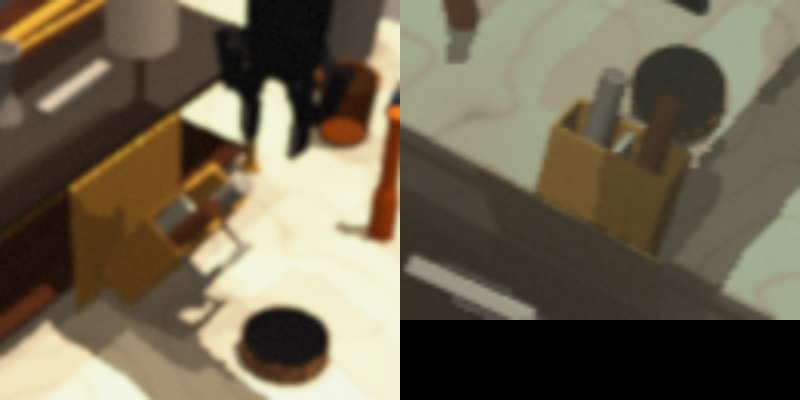

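The picture shows the bin fully tipped out, with the steel stem in one slot and the wooden stem in the other. Both tops are at about x −123, z 182. That matches standing on the floor at 0.55 rad. Next I'll bring shut fingers in front of the bin's front rim, between the stems.

```bash

python3 -m creep '[-1,-0.5,0.1,0.5,0, -1,-0.5,0.1,0.5,0, -1,0,0.1,0.8,0, -1,-0.1,0,0.8,0, -1,-0.1,0,0.8,0, -1,-0.1,0,0.8,0, -1,0,0,0.5,0, -1,0,0,0,0]' 20 >/dev/null
python3 -m creep '[-1,0,0,0,0, -1,0,0,0,0]'
python3 -c "
from h import *
where((-135,3,121))"
```

```text
clock: 18.7
ee_pos: [419.1, -37.3, 137.9]
eef_rot: [0.738, 0.673, 0.029, -0.037]
wrist_force: [1.1, -0.4, 0.1]
opening: 0.5
gripper_force: 0.0
t 18.70 cart -189.6 3.2 z 137.9 head 1.479 tilt -0.9956 open 0.5 gf 0.0 F [ 1.1 -0.4  0.1] q5 1.36
units [-0.05  1.83  0.53]
```

```bash

python3 -m creep '[-1,-0.05,0.3,0.53,0, -1,0,0.4,0,0, -1,0,0.4,0,0, -1,0,0.4,0,0, -1,0,0.3,0,0, -1,0,0,0,0]'
python3 -m creep '[-1,0,0.15,0,0, -1,0,0.15,0,0, -1,0,0,0,0]'
python3 -c "
from h import *
where((-130,3,121))"
```

```text
clock: 19.2
ee_pos: [474.8, -42.6, 121.6]
eef_rot: [0.738, 0.673, 0.03, -0.035]
wrist_force: [0.5, 0.4, -0.7]
opening: 0.0
gripper_force: 0.0
clock: 19.45
ee_pos: [479.5, -42.6, 120.2]
eef_rot: [0.738, 0.673, 0.028, -0.038]
wrist_force: [-4.0, -0.8, 4.3]
opening: 0.2
gripper_force: 2.3
t 19.45 cart -129.0 3.1 z 120.2 head 1.478 tilt -0.9955 open 0.2 gf 2.3 F [-4.  -0.8  4.3] q5 1.38
units [-0.   -0.03 -0.03]
```

```bash

python3 -m creep '[-1,0.02,0.15,-0.18,0, -1,0.02,0.15,-0.18,0, -1,0.02,0.16,-0.17,0, -1,0.02,0.17,-0.17,0, -1,0,0,0,0]'
python3 -c "
from h import *
where((-110,3,142))"
```

```text
clock: 19.87
ee_pos: [502.5, -44.5, 142.5]
eef_rot: [0.738, 0.673, 0.03, -0.035]
wrist_force: [1.0, -0.2, 0.1]
opening: 0.2
gripper_force: 0.0
t 19.87 cart -106.0 3.2 z 142.5 head 1.479 tilt -0.9957 open 0.2 gf 0.0 F [ 1.  -0.2  0.1] q5 1.39
units [-0.01 -0.13  0.02]
```

```bash
cat >> h.py <<'E'
def binang():
    p,d,W=cloud("scene"); L=np.concatenate([(W[...,:2]-O)@np.c_[XV,YV],W[...,2:]],-1)
    q=[]
    for z in(110,120,130,140,150,160):
        for y in(-50,50):
            k=L[(abs(L[...,2]-z)<4)&(L[...,0]<-3)&(L[...,0]>-160)&(abs(L[...,1]-y)<9)]
            if len(k)>3: q.append((z,y,round(float(np.percentile(k[:,0],95)),1),round(float(np.arctan2(-np.percentile(k[:,0],95),z-45)),2)))
    print(q)
    for y,nm in((31,"wood"),(-28,"steel")):
        k=L[(abs(L[...,1]-y)<22)&(L[...,2]>178)&(L[...,2]<232)&(L[...,0]<0)&(L[...,0]>-150)]
        if len(k)>5: k=k[k[:,2]>np.percentile(k[:,2],97)-7]; print(nm,k.mean(0).round())
E
python3 -c "
from h import *
binang()"
```

```text
[(110, -50, -34.6, 0.49), (110, 50, -34.0, 0.48), (120, -50, -39.8, 0.49), (120, 50, -36.7, 0.45), (130, -50, -44.4, 0.48), (130, 50, -44.0, 0.48), (140, -50, -51.0, 0.49), (140, 50, -51.1, 0.49), (150, -50, -56.8, 0.5), (150, 50, -57.1, 0.5), (160, -50, -62.3, 0.5), (160, 50, -62.4, 0.5)]
wood [-94.  11. 223.]
steel [-53. -16. 230.]
```

The finger rode up over the rim because I lifted before the push had built up. I'll back off, lower again, and load the push before following the arc.

```bash

python3 -m creep '[-1,0,-0.6,0,0, -1,0,-0.6,0,0, -1,0,0,0,0, -1,-0.06,0,0.75,0, -1,0,0,0,0]' >/dev/null
python3 -m creep '[-1,0,0.4,0,0, -1,0,0.3,0,0, -1,0,0.1,0,0, -1,0,0.1,0,0, -1,0,0,0,0]'
python3 -m creep '[-1,0,0.1,0,0, -1,0,0.1,0,0, -1,0.01,0.1,-0.05,0, -1,0.01,0.1,-0.05,0, -1,0,0,0,0]'
python3 -c "
from h import *
where(); binang()"
```

```text
clock: 20.75
ee_pos: [479.6, -41.6, 117.7]
eef_rot: [0.738, 0.673, 0.021, -0.045]
wrist_force: [-30.3, -0.5, 25.6]
opening: -0.1
gripper_force: 16.4
clock: 21.17
ee_pos: [480.1, -41.5, 117.9]
eef_rot: [0.739, 0.672, 0.013, -0.052]
wrist_force: [-51.9, -2.9, 35.0]
opening: -0.0
gripper_force: 27.9
t 21.17 cart -128.6 4.2 z 117.9 head 1.473 tilt -0.9942 open -0.0 gf 27.9 F [-51.9  -2.9  35. ] q5 1.39
[(110, -50, -37.3, 0.52), (110, 50, -37.4, 0.52), (120, -50, -42.8, 0.52), (120, 50, -44.4, 0.53), (130, -50, -49.0, 0.52), (130, 50, -49.8, 0.53), (140, -50, -53.8, 0.52), (140, 50, -53.1, 0.51), (150, -50, -61.2, 0.53), (150, 50, -58.6, 0.51), (160, -50, -65.4, 0.52), (160, 50, -67.4, 0.53)]
wood [-105.   13.  217.]
steel [-80. -10. 223.]
```

The downward friction at the rim makes the 52 N force line pass almost through the hinge, so the bin locks. I'll ease off a bit and lift while staying loaded.

```bash

python3 -m creep '[-1,0,-0.2,0,0, -1,0,0,-0.12,0, -1,0.01,0,-0.12,0, -1,0,0,0,0]'
python3 -m creep '[-1,0.01,0,-0.12,0, -1,0.01,0,-0.12,0, -1,0,0,0,0]'
python3 -c "
from h import *
where(); binang()"
```

```text
clock: 21.55
ee_pos: [485.6, -42.1, 125.8]
eef_rot: [0.738, 0.673, 0.021, -0.045]
wrist_force: [-24.4, 0.5, 9.6]
opening: -0.1
gripper_force: 12.6
clock: 21.8
ee_pos: [490.6, -42.4, 133.6]
eef_rot: [0.738, 0.673, 0.025, -0.042]
wrist_force: [-12.4, 1.2, 0.3]
opening: 0.1
gripper_force: 6.1
t 21.80 cart -118.0 4.3 z 133.6 head 1.477 tilt -0.9952 open 0.1 gf 6.1 F [-12.4   1.2   0.3] q5 1.39
[(110, -50, -30.1, 0.43), (110, 50, -27.7, 0.4), (120, -50, -31.6, 0.4), (120, 50, -32.3, 0.41), (130, -50, -37.6, 0.42), (130, 50, -37.2, 0.41), (140, -50, -41.6, 0.41), (140, 50, -42.6, 0.42), (150, -50, -46.3, 0.42), (150, 50, -46.3, 0.42), (160, -50, -51.3, 0.42), (160, 50, -50.7, 0.42)]
wood [-104.   12.  215.]
steel [-58. -11. 225.]
```

It moves now: the tilt is about 0.44 at 12 N. I'll keep following the arc.

```bash

python3 -m creep '[-1,0.01,0.17,-0.16,0, -1,0.01,0.17,-0.16,0, -1,0.01,0.18,-0.15,0, -1,0,0,0,0]'
python3 -c "
from h import *
where(); binang()"
```

```text
clock: 22.18
ee_pos: [506.6, -43.8, 148.2]
eef_rot: [0.738, 0.673, 0.025, -0.043]
wrist_force: [-15.6, 2.5, 6.6]
opening: -0.2
gripper_force: 8.6
t 22.18 cart -101.9 4.2 z 148.2 head 1.477 tilt -0.9951 open -0.2 gf 8.6 F [-15.6   2.5   6.6] q5 1.40
[(110, -50, -19.8, 0.3), (110, 50, -19.9, 0.3), (120, -50, -20.9, 0.27), (120, 50, -21.1, 0.27), (130, -50, -21.8, 0.25), (130, 50, -22.2, 0.26), (140, -50, -25.9, 0.27), (140, 50, -26.3, 0.27), (150, -50, -27.4, 0.26), (150, 50, -29.7, 0.28), (160, -50, -31.3, 0.27), (160, 50, -31.9, 0.27)]
wood [-93.  13. 225.]
steel [-39.  -9. 232.]
```

```bash

python3 -m creep '[-1,0.01,0.2,-0.15,0, -1,0.01,0.2,-0.15,0, -1,0.01,0.2,-0.14,0, -1,0,0,0,0]'
python3 -m creep '[-1,0.01,0.2,-0.12,0, -1,0.01,0.2,-0.1,0, -1,0,0.2,-0.05,0, -1,0,0,0,0, -1,0,0,0,0]'
python3 -c "
from h import *
where(); binang()"
```

```text
clock: 22.57
ee_pos: [526.9, -45.6, 161.8]
eef_rot: [0.738, 0.673, 0.027, -0.042]
wrist_force: [-11.6, 3.5, 6.0]
opening: 0.2
gripper_force: 6.7
clock: 22.98
ee_pos: [541.3, -46.8, 168.6]
eef_rot: [0.738, 0.673, 0.025, -0.044]
wrist_force: [-18.7, 4.5, 7.3]
opening: 0.1
gripper_force: 10.1
t 22.98 cart -67.1 4.3 z 168.6 head 1.477 tilt -0.9949 open 0.1 gf 10.1 F [-18.7   4.5   7.3] q5 1.41
[(110, -50, -27.0, 0.39), (110, 50, -22.5, 0.33), (120, 50, -24.8, 0.32), (130, -50, -20.3, 0.23), (130, 50, -32.3, 0.36), (140, -50, -19.0, 0.2), (140, 50, -18.1, 0.19), (150, 50, -12.8, 0.12), (160, -50, -14.0, 0.12), (160, 50, -11.1, 0.1)]
wood [-30.  25. 227.]
steel [-33. -31. 227.]
```

```bash

python3 -m creep '[-1,0,0.2,0,0, -1,0,0.15,0,0, -1,0,0,0,0, -1,0,0,0,0]'
python3 -m creep '[-1,0,-0.5,0,0, -1,0,-0.8,0,0, -1,0,-0.9,0,0, -1,0,-0.9,0,0, -1,0,-0.9,0,0, -1,0,0,0,0, -1,0,0,0,0]'
python3 - <<'E'
from h import *
where(); binang()
p,d,W=cloud("scene","pics/scene11.png");L=np.concatenate([(W[...,:2]-O)@np.c_[XV,YV],W[...,2:]],-1)
k=L[(L[...,0]<-2)&(L[...,0]>-70)&(abs(L[...,1])<65)&(L[...,2]>165)&(L[...,2]<185)];print("rim",np.percentile(k,[2,98],axis=0).round())
p2,_,W=cloud("wrist","pics/wrist11.png");L=np.concatenate([(W[...,:2]-O)@np.c_[XV,YV],W[...,2:]],-1)
k=L[(L[...,0]<-2)&(L[...,0]>-75)&(abs(L[...,1])<65)&(L[...,2]>170)&(L[...,2]<184)];
if len(k): print("rim w",np.percentile(k,[2,98],axis=0).round())
a=cv2.resize(p[100:220,130:290],(520,390)); p3,_,_=cloud("side"); b=cv2.resize(p3[130:260,200:290],(270,390));cv2.imwrite("pics/c11.png",np.hstack([a,b]))
E
```

```text
clock: 23.37
ee_pos: [542.0, -46.8, 168.4]
eef_rot: [0.738, 0.672, 0.018, -0.05]
wrist_force: [-44.1, 4.0, 27.1]
opening: 0.2
gripper_force: 25.6
clock: 23.95
ee_pos: [439.7, -39.3, 172.8]
eef_rot: [0.738, 0.673, 0.029, -0.037]
wrist_force: [0.1, -0.3, 0.3]
opening: 0.0
gripper_force: 0.0
t 23.95 cart -169.0 2.9 z 172.8 head 1.478 tilt -0.9956 open 0.0 gf 0.0 F [ 0.1 -0.3  0.3] q5 1.37
[(110, 50, -25.3, 0.37), (120, 50, -37.9, 0.47), (140, 50, -31.7, 0.32), (150, 50, -18.0, 0.17), (160, -50, -14.7, 0.13), (160, 50, -11.9, 0.1)]
wood [-34.  26. 226.]
steel [-29. -26. 226.]
rim [[-53. -59. 166.]
 [ -2.  59. 184.]]
rim w [[-57. -44. 170.]
 [-43.  57. 179.]]
```

View pics/c11.png

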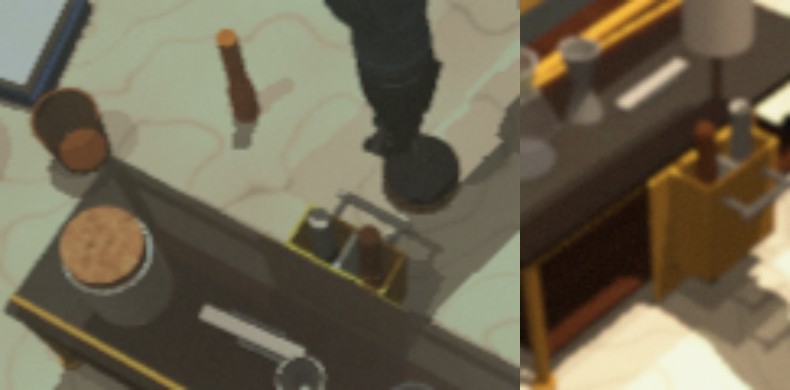

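The bin is shut flush: its front rim is at −53 mm against 54 mm expected, and the push met the hard stop. Both tops are at 226 mm, which means both stand on the floor, one in each slot. The hand is clear, so I'll hand in.

```bash
python3 -c "
from station import bot
print(bot.finish_job())"
```

```text
the job is handed in; nothing more can be done
None
```

I handed the job in at about 24 s: both muddlers stand in their own slots (steel right, wood left), the bin is pushed fully shut against the cart and the arm is clear; the hand-in returned no verdict, and I did not re-measure the other items.

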